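# Hold a core tube over the light box

## Robot

A 6-joint arm with a two-finger parallel gripper is mounted at the origin on the work surface. World frame = base frame: x ahead of the robot, y to its left, z up, the work surface at z = 0. Lengths are in m, angles in rad, forces in N, time in s.
With the tool pointing down it reaches from about 0.375 to 0.9 m from the base axis. Payload 3.1 kg.
Tool frame: the origin (TCP) lies between the finger pads; the fingertips stand 22 mm ahead of it and the grasp point (between the pads) lies 3 mm ahead of it; z points along the fingers, y is the direction in which the jaws open and shut (so a half turn about z gives the same grasp; the last joint's range is limited). The gripper opens to 87 mm and grips with 3 to 60 N. Pads are 19 mm wide; open, the fingers measure 117 mm over their backs; the gripper's body (75 mm by 190 mm) begins 51 mm behind the grasp point.
Start: joints at [1.117, 0.527, 1.433, -0, 1.181, -0.178], TCP at [0.17, 0.602, 0.245] pointing down, gripper open.
Joint ranges: [-3.08, 3.08], [-0.75, 2.2], [0.22, 2.44], [-1.43, 4.57], [0, 2.65], [-2.85, 2.85]. Speed limits (rad/s): [2.79, 2.79, 3.14, 3.14, 3.14, 3.14].

## Interface

Orientations are given as a unit quaternion [x, y, z, w].
In Python, from rig import get_obs, camera, get_calibration, hand_in, search_frame gives the robot as it stands.
- The arm moves only by the shell command python3 -m jog 'ROWS' [FORCE]. ROWS is JSON, a list of rows, each an object with "grip": the closure in counts, from 0 (fully open) to 255 (shut); "travel": the shift along the world's x, y, z in cm, a list of three; "twist": the turn about the world's z in degrees. A call has 1 to 8 rows; each row shifts and turns the commanded pose from where the row before left it; what a row does not reach is not made up. A row lasts 1/10 s, in which the tool goes at most 50 mm and 8.59 degrees, less where a joint would pass 70% of its speed; a pose out of reach is approached as far as the arm can. A call is refused whole if a number of a shift passes 5 or a number of a turn 8.59, either way. A call with a gripper value outside its range is refused whole. The fingers move at their own pace and stop on an object; FORCE is the grip in N (left out, the last holds). Time passes only in rows, so rows that do not move let the fingers close. It gives the time, the measured TCP pose, the force and the opening at its end, in the units of the state.
- get_obs(): the state, without advancing time (a new reading comes with each control period).
- camera(name): name is "side" or "top"; returns the picture (420x560x3 uint8, red, green, blue); there is no depth.
- get_calibration(name): a dict with "fx", "fy", "cx", "cy" (pixels), "R" (3x3) and "t" (3): a world point X has camera coordinates R X + t. Camera axes: x right, y down, z forward; pixel columns grow to the right and rows downward; lengths in m; the calibration is good to about 2 mm. A picture is of the moment at which its call begins. get_calibration takes no time and is no camera call.
- hand_in(): hands the job in, once; it reports no verdict.
Trained networks look in the newest picture that a camera, given by its name, has taken for a name from the list of things; names that differ only in an ending like _2 or _b are one class to them, and where a whole thing is asked for, a point or a joint stands for the part that bears it (a point fixed in the world has none). Each returns a list of dicts, best first, with "p" (0 to 1); they miss things now and then, are a little off and sometimes report something else, mostly with a low value. They report only what shows in the picture. A call takes as long as a camera call.
- search_frame(target, camera): "at" ([x, y, z] in m, in world coordinates, good to about 4 mm: the middle of the surface that is visible of it).
The state is a dict: "time": time; "q": joint angles; "joint_velocities": joint speeds; "joint_torque": joint torques, N m; "position": TCP position; "tool_rot": TCP orientation; "ft_force": force on the tool from outside, world axes, zero at the start; "moment": the same for the moment, N m; "grip_width": finger opening in m.
Only numpy, scipy, OpenCV 4.12 (cv2) and the standard library are available. Lean on these libraries where they do the work, as an engineer would, in place of code of your own. Each camera call takes 0.05 s, during which the arm holds its last target. There are 200 camera calls.

## Task

First turn the light box's knob to its third brightness mark (the second-largest dot). Then draw the long core tube out of the rack, tip it over until it lies about level, and finish holding it like that in the gripper, centred above the lit panel and raised about 15 cm, touching nothing else. Leave the two short tubes and the glass paperweight where they are.

Things in the scene. Friction and masses are not known exactly. Their poses are not given: they have to be found in the camera images.
- knob (a joint): Black selector knob on the light box, upright axis; angle in rad, growing clockwise seen from above, stops at 0 and 2.1. Four sprung detents at 0, 0.7, 1.4, 2.1, beside four black dots that grow in size in that order (3 to 10 mm, on a circle of 33 mm radius); the third mark is 1.4. Left near a detent it settles to within about 0.05. It starts at the first or second mark (rarely stuck between them). Turning takes under 0.15 N m.
- knob_grip (a point): Point on the knob's axis at the height to grip it, 60 mm above the bench. The grip is an upright bar 44 mm long, 14 mm wide, from 12 mm below this point (where a skirt 48 mm across begins) to 12 mm above it. This point's x axis turns with the knob and lies along the bar towards its pointer (white line); y is across the bar; z is up.
- panel_mid (a point): Centre of the lit panel, on its surface 36 mm above the bench: a white square of 150 mm side. The light box is a fixed flat white case, 180 mm (x) by 260 mm (y) by 35 mm high; the case's middle is 38 mm from this point along -y, the knob's axis 128 mm along -y. z is up.
- long_tube_mid (a point): Centre (half-way up) of the long core tube: a stoppered glass tube 160 mm long, 24 mm in diameter all along (stopper, the last 18 mm, included), holding a layered rock core, 0.09 to 0.18 kg. z runs along the tube from its foot to its stopper. It stands in one of the rack's three holes, its foot 10 mm and its top 170 mm above the bench, free from the rack's top (55 mm) upward.
- rack: Fixed wooden rack, 70 mm (x) by 210 mm (y) by 55 mm high, origin at the centre of its underside, z up. Three round upright holes 26 mm wide and 45 mm deep in a row along y at -70, 0 and 70 mm.
- short_tube_a_mid (a point): Centre of a short tube in the rack: like the long one but 95 mm long; top 105 mm above the bench. Not to be disturbed.
- short_tube_b_mid (a point): Centre of the other short tube, of the same make and size (95 mm long; top 105 mm above the bench). Not to be disturbed.
- paperweight_mid (a point): Centre of a round green glass paperweight, 68 mm across, 45 mm high, standing on the bench. Not to be disturbed.

How it is judged:
On the way, in this order (a step that is already met when the one before it is completed fails the run):
1. the knob rests at its third mark (value of joint knob between 1.25 and 1.55 rad), for 0.3 s.
2. the long tube, held in the gripper, is drawn clear of the rack (contact force between the fingers and long_tube above 1 N and contact force between long_tube and rack below 0.05 N and z of long_tube_mid in the frame of rack above 0.145 m), for 0.1 s.
3. the tube is held about level above the lit panel (contact force between the fingers and long_tube above 1 N and contact force between long_tube and rack below 0.05 N and angle between long_tube_mid's own z axis and vertical between 1.047 and 2.094 rad and horizontal distance between long_tube_mid and panel_mid below 0.06 m and height (world z) of long_tube_mid between 0.11 and 0.31 m), for 0.3 s.
At the end, for the whole second after the job is handed in: Knob within 0.15 rad of its third mark. Gripper holds the long tube still, 60 to 120 degrees from upright, its centre within 60 mm sideways of the panel's centre, 110 to 310 mm above the bench, nothing else touching it. Short tubes within 15 mm, paperweight within 20 mm of their starts (all of step 1 and all of step 3 and linear speed of long_tube below 0.05 m/s and distance of each of short_tube_a_mid, short_tube_b_mid from where it was at the start of the episode below 0.015 m and distance of paperweight_mid from where it was at the start of the episode below 0.02 m); the arm keeps its last pose, push and grip.
It fails at once if a short tube or the paperweight is disturbed (not (distance of each of short_tube_a_mid, short_tube_b_mid from where it was at the start of the episode below 0.015 m and distance of paperweight_mid from where it was at the start of the episode below 0.02 m)).
It fails at once if the long tube is dropped on the bench (height (world z) of long_tube_mid below 0.03 m).
It also fails if it takes over 64 s, if anything falls off the work surface, if the arm or the gripper's body presses on something with over 40 N, if the wrist force passes 120 N, or if a joint passes its speed limit or range.

## Working session

There is one attempt and no reset: what is moved stays moved. The work goes in short steps, Python scripts to look and compute and a shell command to move; the robot and the scene stay as the last step left them, time stands still between calls to the robot, and variables do not carry over. Pictures are saved under pics/ and viewed, about 8 in all and at most 12, crops included, and the job is handed in when it is done.

```bash
mkdir -p pics; ls
python3 - <<'E'
from rig import *
import cv2,numpy as np
for c in("side","top"):
    cv2.imwrite(f"pics/{c}0.png",camera(c)[...,::-1])
    for n in("knob","knob_grip","panel_mid","long_tube_mid","rack","short_tube_a_mid","paperweight_mid"):
        try: print(c,n,[(np.round(d["at"],3).tolist(),round(d["p"],2)) for d in search_frame(n,c)][:4])
        except Exception as e: print(c,n,e)
    k=get_calibration(c);print({a:np.round(b,3).tolist() for a,b in k.items()})
print(get_obs())
E
```

```text
pics
side knob [([0.509, -0.313, 0.05], 0.81)]
side knob_grip [([0.512, -0.305, 0.054], 0.85)]
side panel_mid [([0.529, -0.201, 0.039], 0.85)]
side long_tube_mid [([0.588, 0.322, 0.13], 0.96)]
side rack [([0.56, 0.266, 0.055], 0.89)]
side short_tube_a_mid [([0.535, 0.19, 0.089], 0.7)]
side paperweight_mid [([0.773, 0.041, 0.035], 0.94), ([0.512, -0.308, 0.055], 0.24)]
{'fx': 526.429, 'fy': 526.429, 'cx': 285.833, 'cy': 214.851, 'R': [[-0.87, -0.492, 0.019], [-0.371, 0.631, -0.682], [0.324, -0.6, -0.732]], 't': [0.541, 0.302, 1.108]}
top knob [([0.514, -0.311, 0.046], 0.73)]
top knob_grip [([0.511, -0.31, 0.048], 0.57)]
top panel_mid [([0.532, -0.228, 0.035], 0.57)]
top long_tube_mid [([0.591, 0.307, 0.152], 0.72)]
top rack [([0.56, 0.241, 0.056], 0.96)]
top short_tube_a_mid [([0.543, 0.182, 0.105], 0.52)]
top paperweight_mid [([0.774, 0.029, 0.033], 0.89)]
{'fx': 481.383, 'fy': 481.383, 'cx': 276.757, 'cy': 216.979, 'R': [[-0.001, -1.0, -0.0], [-0.998, 0.001, -0.06], [0.06, 0.0, -0.998]], 't': [0.001, 0.635, 1.094]}
{'time': 0.8, 'q': array([ 1.11748378e+00,  5.27441413e-01,  1.43268451e+00,  1.03406365e-05,
        1.18139938e+00, -1.78505429e-01]), 'joint_velocities': array([ 2.02138935e-03,  3.94731143e-04,  1.26890489e-05, -6.41881174e-04,
       -3.04605236e-04, -1.86256028e-03]), 'joint_torque': array([ 1.52167354e-04, -4.39938033e+01, -1.76982272e+01,  6.35536574e-02,
        5.02863619e-02,  2.01772832e-05]), 'position': array([0.16956774, 0.60154536, 0.24458937]), 'tool_rot': array([1.36973554e-01, 9.90574704e-01, 3.34965559e-05, 5.91617091e-06]), 'ft_force': array([-0.6847059 , -0.31948745,  0.14656279]), 'moment': array([-0.01179074, -0.03172165, -0.02435532]), 'grip_width': 0.08722009204369571}
```

View pics/top0.png

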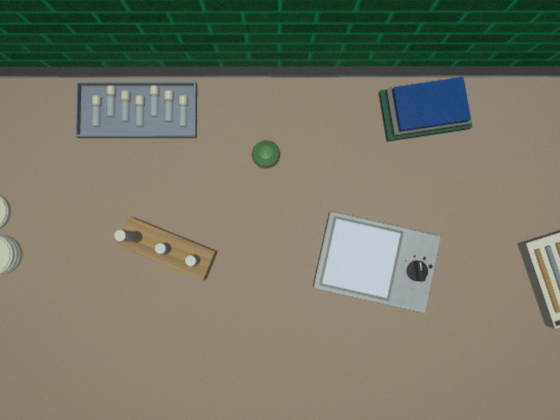

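View pics/side0.png

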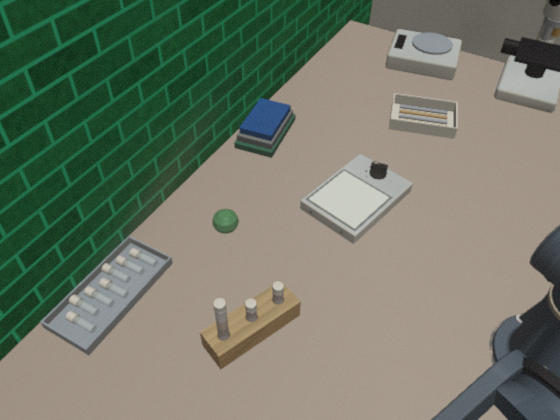

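```bash
cat > h.py <<'E'
from rig import *
import cv2,numpy as np
def px2w(c,u,v,z):
    k=get_calibration(c);R=np.array(k["R"]);t=np.array(k["t"])
    o=-R.T@t;d=R.T@np.array([(u-k["cx"])/k["fx"],(v-k["cy"])/k["fy"],1]);return np.round(o+d*(z-o[2])/d[2],4)
def tri(a,b):
    P=[];B=[]
    for c,(u,v) in(("top",a),("side",b)):
        k=get_calibration(c);K=np.array([[k["fx"],0,k["cx"]],[0,k["fy"],k["cy"]],[0,0,1]])
        P.append(K@np.c_[k["R"],k["t"]])
    X=cv2.triangulatePoints(P[0],P[1],np.array(a,float),np.array(b,float))[:,0];return np.round(X[:3]/X[3],4)
E
python3 - <<'E'
import cv2,numpy as np
t=cv2.imread("pics/top0.png");s=cv2.imread("pics/side0.png")
f=lambda im,x,y,w,h,k:cv2.resize(im[y:y+h,x:x+w],None,fx=k,fy=k,interpolation=cv2.INTER_CUBIC)
a=f(t,375,220,80,60,5);b=f(t,105,205,120,80,400/120)
c=f(s,345,145,80,60,5);d=f(s,195,270,120,80,400/120)
cv2.imwrite("pics/crop0.png",np.vstack([np.hstack([a,c]),np.hstack([b,d])]))
E
```

```text
(no output)
```

View pics/crop0.png

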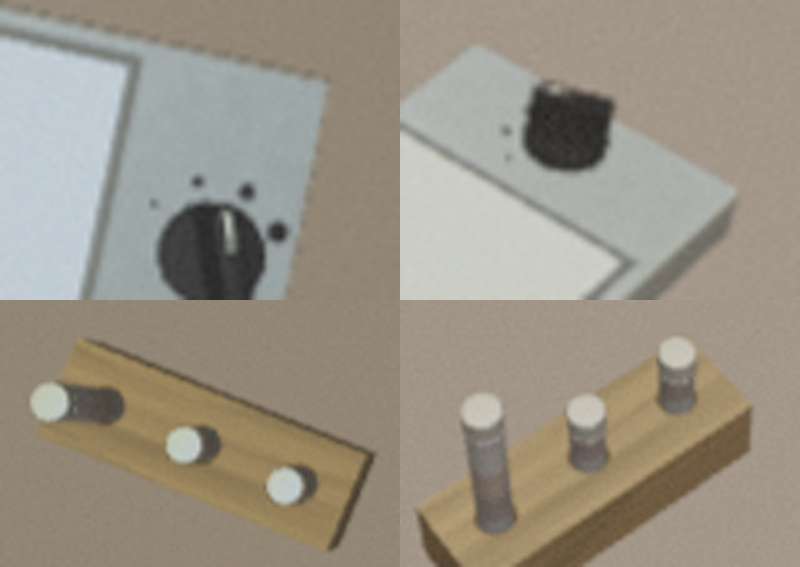

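Run:
```python
from h import *
from scipy.optimize import least_squares as L
D=np.array([px2w("top",375+(u+.5)/5-.5,220+(v+.5)/5-.5,.0355)[:2] for u,v in[(154,203),(197,181),(247,191),(278,232)]])
f=lambda p:(D-(p[:2]+.033*np.c_[np.cos(p[2]-.7*np.arange(4)),np.sin(p[2]-.7*np.arange(4))])).ravel()
r=L(f,[.51,-.31,.5]);print("knob",r.x,np.degrees(r.x[2]),abs(r.fun).max())
a,b=[px2w("top",375+u/5,220+v/5,.072)[:2] for u,v in[(225,210),(232,250)]]
d=a-b;print("pointer",a,b,np.degrees(np.arctan2(d[1],d[0])))
for n,a,b in[("long",(50,402),(483,411)),("mid",(185,445),(586,411)),("end",(286,486),(677,353))]:
    A=(105+a[0]*.3,205+(a[1]-300)*.3);B=(195+(b[0]-400)*.3,270+(b[1]-300)*.3);print(n,tri(A,B))
# rack top corners
C=[px2w("top",105+u*.3,205+(v-300)*.3,.055) for u,v in[(85,340),(372,455),(40,435),(330,550)]];print(C)
print("panel px",[px2w("top",u,v,.036) for u,v in[(333,219),(403,232),(392,299),(322,287)]])
```

```text
knob [ 0.51339348 -0.31536159  0.82397644] 47.210372354598846 0.0003808398344412045
pointer [ 0.5331 -0.3134] [ 0.5157 -0.3162] 9.141640223524812
long [0.5899 0.3134 0.1677]
mid [0.5642 0.2483 0.1018]
end [0.5379 0.1834 0.1019]
[array([0.6335, 0.3272, 0.055 ]), array([0.5563, 0.1341, 0.055 ]), array([0.5699, 0.3562, 0.055 ]), array([0.4933, 0.1617, 0.055 ])]
panel px [array([ 0.6296, -0.128 ,  0.036 ]), array([ 0.5998, -0.2868,  0.036 ]), array([ 0.4489, -0.2594,  0.036 ]), array([ 0.4759, -0.1019,  0.036 ])]
```

```bash
python3 -m jog '[{"grip":0,"travel":[3.5,-3.5,0],"twist":0},{"grip":0,"travel":[3.5,-3.5,0],"twist":0},{"grip":0,"travel":[3.5,-3.5,0],"twist":0},{"grip":0,"travel":[3.5,-3.5,0],"twist":0},{"grip":0,"travel":[3.5,-3.5,0],"twist":0},{"grip":0,"travel":[3.5,-3.5,0],"twist":0},{"grip":0,"travel":[3.5,-3.5,0],"twist":0},{"grip":0,"travel":[3.5,-3.5,0],"twist":0}]' 20
python3 -m jog '[{"grip":0,"travel":[0,-5,0],"twist":0},{"grip":0,"travel":[0,-5,0],"twist":0},{"grip":0,"travel":[0,-5,0],"twist":0},{"grip":0,"travel":[0,-5,0],"twist":0},{"grip":0,"travel":[0,-5,0],"twist":0},{"grip":0,"travel":[0,-5,0],"twist":8},{"grip":0,"travel":[0,-5,0],"twist":8},{"grip":0,"travel":[0,-5,0],"twist":8}]'
python3 -m jog '[{"grip":0,"travel":[1.2,-4.6,0],"twist":0},{"grip":0,"travel":[1.2,-4.6,0],"twist":0},{"grip":0,"travel":[1.2,-4.6,0],"twist":0},{"grip":0,"travel":[1.2,-4.6,0],"twist":0},{"grip":0,"travel":[1.2,-4.6,0],"twist":0},{"grip":0,"travel":[0,0,0],"twist":0},{"grip":0,"travel":[0,0,0],"twist":0}]'
```

```text
time: 1.6
position: [0.4509, 0.32, 0.2448]
tool_rot: [0.137, 0.991, 0.0, 0.0]
ft_force: [1.1, 0.2, 0.4]
grip_width: 0.0871
time: 2.4
position: [0.4503, -0.0622, 0.2449]
tool_rot: [-0.049, 0.999, -0.0, 0.0]
ft_force: [-0.5, -0.4, -0.1]
grip_width: 0.087
time: 3.1
position: [0.5102, -0.2913, 0.2441]
tool_rot: [-0.046, 0.999, 0.0, -0.0]
ft_force: [0.3, 0.7, 0.1]
grip_width: 0.0872
```

```bash
python3 -m jog '[{"grip":0,"travel":[0.3,-2.4,-2],"twist":2.5},{"grip":0,"travel":[0,0,-4],"twist":0},{"grip":0,"travel":[0,0,-4],"twist":0},{"grip":0,"travel":[0,0,-3],"twist":0},{"grip":0,"travel":[0,0,-2],"twist":0},{"grip":0,"travel":[0,0,-2],"twist":0},{"grip":0,"travel":[0,0,0],"twist":0},{"grip":0,"travel":[0,0,0],"twist":0}]'
```

```text
time: 3.9
position: [0.5134, -0.313, 0.0749]
tool_rot: [-0.069, 0.998, 0.0, -0.0]
ft_force: [0.6, 0.6, 0.7]
grip_width: 0.0875
```

```bash
python3 -m jog '[{"grip":120,"travel":[0,-0.2,-0.2],"twist":0},{"grip":255,"travel":[0,0,0],"twist":0},{"grip":255,"travel":[0,0,0],"twist":0},{"grip":255,"travel":[0,0,0],"twist":0},{"grip":255,"travel":[0,0,0],"twist":0},{"grip":255,"travel":[0,0,0],"twist":0},{"grip":255,"travel":[0,0,0],"twist":0},{"grip":255,"travel":[0,0,0],"twist":0}]' 20
```

```text
time: 4.7
position: [0.5134, -0.3164, 0.0725]
tool_rot: [-0.069, 0.998, 0.0, -0.0]
ft_force: [0.1, -0.4, 0.5]
grip_width: 0.0314
```

```bash
python3 -m jog '[{"grip":255,"travel":[0,0,0],"twist":0},{"grip":255,"travel":[0,0,0],"twist":0},{"grip":255,"travel":[0,0,0],"twist":0},{"grip":255,"travel":[0,0,0],"twist":0}]'
```

```text
time: 5.1
position: [0.5134, -0.3164, 0.0725]
tool_rot: [-0.068, 0.998, -0.0, 0.0]
ft_force: [-0.2, -0.2, -0.8]
grip_width: 0.0139
```

Gripped the bar (13.9 mm). Turn −40°.

```bash
python3 -m jog '[{"grip":255,"travel":[0,0,0],"twist":-7},{"grip":255,"travel":[0,0,0],"twist":-7},{"grip":255,"travel":[0,0,0],"twist":-7},{"grip":255,"travel":[0,0,0],"twist":-7},{"grip":255,"travel":[0,0,0],"twist":-7},{"grip":255,"travel":[0,0,0],"twist":-6},{"grip":255,"travel":[0,0,0],"twist":0},{"grip":255,"travel":[0,0,0],"twist":0}]'
python3 -m jog '[{"grip":255,"travel":[0,0,0],"twist":0},{"grip":255,"travel":[0,0,0],"twist":0},{"grip":0,"travel":[0,0,0],"twist":0},{"grip":0,"travel":[0,0,0],"twist":0},{"grip":0,"travel":[0,0,0],"twist":0},{"grip":0,"travel":[0,0,0],"twist":0},{"grip":0,"travel":[0,0,0],"twist":0},{"grip":0,"travel":[0,0,0],"twist":0}]'
```

```text
time: 5.9
position: [0.5134, -0.3166, 0.0725]
tool_rot: [0.284, 0.959, -0.0, 0.0]
ft_force: [-0.1, -1.6, -0.9]
grip_width: 0.0135
time: 6.7
position: [0.5135, -0.3163, 0.0726]
tool_rot: [0.285, 0.958, 0.0, 0.0]
ft_force: [-0.1, -0.2, 0.3]
grip_width: 0.0539
```

```bash
python3 -m jog '[{"grip":0,"travel":[0,0,4],"twist":0},{"grip":0,"travel":[0,0,4.5],"twist":0},{"grip":0,"travel":[0,0,5],"twist":0},{"grip":0,"travel":[0,0,4.5],"twist":0},{"grip":0,"travel":[0.6,4.8,0],"twist":-8},{"grip":0,"travel":[0.6,4.8,0],"twist":-8},{"grip":0,"travel":[0.6,4.8,0],"twist":-8},{"grip":0,"travel":[0.6,4.8,0],"twist":-8}]' 
python3 -m jog '[{"grip":0,"travel":[0.6,4.8,0],"twist":-8},{"grip":0,"travel":[0.6,4.8,0],"twist":-8},{"grip":0,"travel":[0.6,4.8,0],"twist":-8},{"grip":0,"travel":[0.6,4.8,0],"twist":-8},{"grip":0,"travel":[0.6,4.8,0],"twist":-8},{"grip":0,"travel":[0.6,4.8,0],"twist":-6.5},{"grip":0,"travel":[0.6,4.8,0],"twist":0},{"grip":0,"travel":[0.6,4.8,0],"twist":0}]'
python3 -m jog '[{"grip":0,"travel":[0.6,4.8,0],"twist":0},{"grip":0,"travel":[0,0,0],"twist":0},{"grip":0,"travel":[0,0,0],"twist":0}]'
python3 - <<'E'
from h import *
t=camera("top");s=camera("side")
f=lambda im,x,y,w,h,k:cv2.resize(im[y:y+h,x:x+w,::-1],None,fx=k,fy=k,interpolation=cv2.INTER_CUBIC)
cv2.imwrite("pics/c1.png",np.hstack([f(t,375,220,80,60,5),f(s,180,240,140,105,400/140)]))
E
```

```text
time: 7.5
position: [0.5372, -0.1233, 0.2528]
tool_rot: [0.54, 0.842, 0.0, 0.0]
ft_force: [-0.5, 0.4, 0.5]
grip_width: 0.087
time: 8.3
position: [0.5845, 0.253, 0.2526]
tool_rot: [0.82, 0.572, -0.0, 0.0]
ft_force: [1.2, -0.5, -0.3]
grip_width: 0.0871
time: 8.6
position: [0.59, 0.3, 0.252]
tool_rot: [0.819, 0.573, -0.001, 0.0]
ft_force: [-0.4, -0.9, 0.4]
grip_width: 0.0873
```

View pics/c1.png

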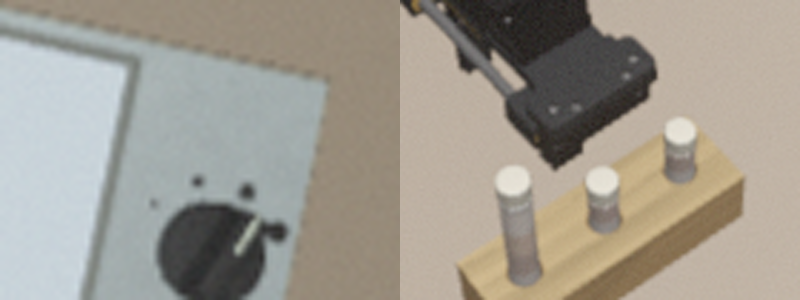

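```bash
python3 -m jog '[{"grip":0,"travel":[0,1.3,0],"twist":-1.5},{"grip":0,"travel":[0,0,-2],"twist":0},{"grip":0,"travel":[0,0,-2],"twist":0},{"grip":0,"travel":[0,0,-2],"twist":0},{"grip":0,"travel":[0,0,-2],"twist":0},{"grip":0,"travel":[0,0,-2],"twist":0},{"grip":0,"travel":[0,0,-2.4],"twist":0},{"grip":0,"travel":[0,0,0],"twist":0}]'
python3 -m jog '[{"grip":100,"travel":[0,0,0],"twist":0},{"grip":200,"travel":[0,0,0],"twist":0},{"grip":255,"travel":[0,0,0],"twist":0},{"grip":255,"travel":[0,0,0],"twist":0},{"grip":255,"travel":[0,0,0],"twist":0},{"grip":255,"travel":[0,0,0],"twist":0},{"grip":255,"travel":[0,0,0],"twist":0},{"grip":255,"travel":[0,0,0],"twist":0}]' 20
python3 -m jog '[{"grip":255,"travel":[0,0,0],"twist":0},{"grip":255,"travel":[0,0,0],"twist":0},{"grip":255,"travel":[0,0,0],"twist":0},{"grip":255,"travel":[0,0,0],"twist":0}]'
```

```text
time: 9.5
position: [0.5885, 0.309, 0.1253]
tool_rot: [0.828, 0.56, -0.004, -0.001]
ft_force: [-0.5, -0.7, -0.3]
grip_width: 0.0869
time: 10.3
position: [0.5907, 0.3121, 0.1285]
tool_rot: [0.828, 0.561, -0.0, -0.0]
ft_force: [0.2, 0.7, 0.2]
grip_width: 0.0313
time: 10.7
position: [0.5907, 0.312, 0.1285]
tool_rot: [0.828, 0.561, -0.0, -0.0]
ft_force: [0.5, 0.8, 0.2]
grip_width: 0.0236
```

```bash
python3 -m jog '[{"grip":255,"travel":[0,0,0],"twist":0},{"grip":255,"travel":[0,0,1],"twist":0},{"grip":255,"travel":[0,0,2],"twist":0},{"grip":255,"travel":[0,0,2],"twist":0},{"grip":255,"travel":[0,0,2],"twist":0},{"grip":255,"travel":[0,0,3],"twist":0},{"grip":255,"travel":[0,0,3],"twist":0},{"grip":255,"travel":[0,0,0],"twist":0}]' 30
python3 -m jog '[{"grip":255,"travel":[0,0,0],"twist":0},{"grip":255,"travel":[0,0,0],"twist":0},{"grip":255,"travel":[0,0,1],"twist":0},{"grip":255,"travel":[0,0,0],"twist":0}]'
```

```text
time: 11.5
position: [0.5934, 0.313, 0.2645]
tool_rot: [0.828, 0.561, 0.005, 0.001]
ft_force: [0.7, 0.1, -1.8]
grip_width: 0.0233
time: 11.9
position: [0.5911, 0.3121, 0.2689]
tool_rot: [0.828, 0.561, 0.0, 0.0]
ft_force: [0.4, 0.5, -1.9]
grip_width: 0.0237
```

```bash
python3 -m jog '[{"grip":255,"travel":[0,-2.4,0],"twist":0},{"grip":255,"travel":[-0.4,-4.9,0],"twist":0},{"grip":255,"travel":[-0.4,-4.9,0],"twist":2},{"grip":255,"travel":[-0.4,-4.9,0],"twist":2},{"grip":255,"travel":[-0.4,-4.9,0],"twist":2},{"grip":255,"travel":[-0.4,-4.9,0],"twist":2},{"grip":255,"travel":[-0.4,-4.9,0],"twist":2},{"grip":255,"travel":[-0.1,-4.0,0],"twist":0}]' 40
python3 -m jog '[{"grip":255,"travel":[0,-1.3,0],"twist":0},{"grip":255,"travel":[0,0,-2],"twist":0},{"grip":255,"travel":[0,0,-3],"twist":0},{"grip":255,"travel":[0,0,-3],"twist":0},{"grip":255,"travel":[0,0,-3],"twist":0},{"grip":255,"travel":[0,0,-2],"twist":0},{"grip":255,"travel":[0,0,0],"twist":0},{"grip":255,"travel":[0,0,0],"twist":0}]'
python3 - <<'E'
from h import *
t=camera("top");s=camera("side")
f=lambda im,x,y,w,h,k:cv2.resize(im[y:y+h,x:x+w,::-1],None,fx=k,fy=k,interpolation=cv2.INTER_CUBIC)
cv2.imwrite("pics/c2.png",np.hstack([f(t,230,180,200,150,2),f(s,220,100,200,150,2)]))
E
```

```text
time: 12.7
position: [0.5651, -0.0486, 0.2685]
tool_rot: [0.776, 0.631, -0.0, 0.0]
ft_force: [1.5, -0.3, -1.1]
grip_width: 0.0233
time: 13.5
position: [0.566, -0.0586, 0.1386]
tool_rot: [0.775, 0.631, 0.0, -0.0]
ft_force: [1.4, -0.3, -0.5]
grip_width: 0.0235
```

View pics/c2.png

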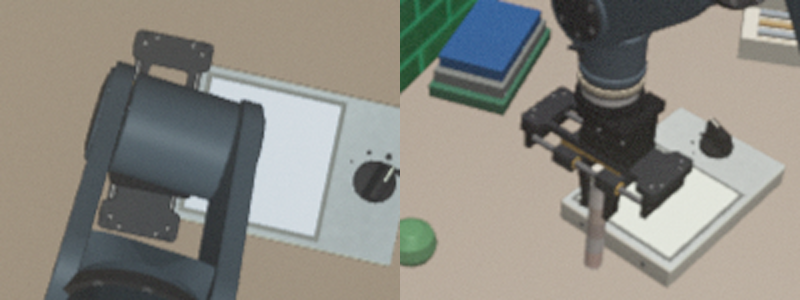

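```bash
python3 -m jog '[{"grip":255,"travel":[0,0,-0.5],"twist":0},{"grip":255,"travel":[0,0,0],"twist":0},{"grip":255,"travel":[-0.3,-1.45,0],"twist":0},{"grip":255,"travel":[-0.3,-1.45,0],"twist":0},{"grip":255,"travel":[-0.3,-1.45,0],"twist":0},{"grip":255,"travel":[-0.3,-1.45,0],"twist":0},{"grip":255,"travel":[-0.3,-1.45,0],"twist":0},{"grip":255,"travel":[0,0,0],"twist":0}]' 12
python3 - <<'E'
from h import *
s=camera("side")
f=lambda im,x,y,w,h,k:cv2.resize(im[y:y+h,x:x+w,::-1],None,fx=k,fy=k,interpolation=cv2.INTER_CUBIC)
cv2.imwrite("pics/c3.png",f(s,260,130,160,120,3));print(get_obs()["moment"])
E
```

```text
time: 14.4
position: [0.5503, -0.1342, 0.1336]
tool_rot: [0.776, 0.63, -0.0, 0.0]
ft_force: [0.6, 0.2, -0.6]
grip_width: 0.0237
[-0.14528688  0.10182777 -0.00574154]
```

View pics/c3.png

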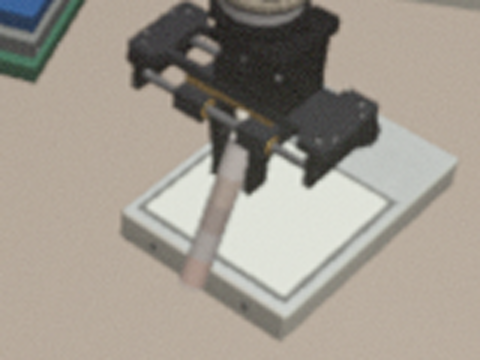

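```bash
python3 -m jog '[{"grip":255,"travel":[-0.3,-1.45,-1],"twist":0},{"grip":255,"travel":[-0.3,-1.45,-1],"twist":0},{"grip":255,"travel":[-0.3,-1.45,-1.2],"twist":0},{"grip":255,"travel":[-0.3,-1.45,-1.2],"twist":0},{"grip":255,"travel":[-0.1,-0.5,-1],"twist":0},{"grip":255,"travel":[0,0,0],"twist":0},{"grip":255,"travel":[0,0,0],"twist":0}]' 12
python3 - <<'E'
from h import *
s=camera("side")
f=lambda im,x,y,w,h,k:cv2.resize(im[y:y+h,x:x+w,::-1],None,fx=k,fy=k,interpolation=cv2.INTER_CUBIC)
cv2.imwrite("pics/c4.png",f(s,260,130,160,120,3));print(get_obs()["moment"])
E
```

```text
time: 15.15
position: [0.5373, -0.1945, 0.0789]
tool_rot: [0.776, 0.631, -0.0, -0.001]
ft_force: [0.3, 1.3, -0.9]
grip_width: 0.0236
[-0.14448904  0.07349252  0.00715465]
```

View pics/c4.png

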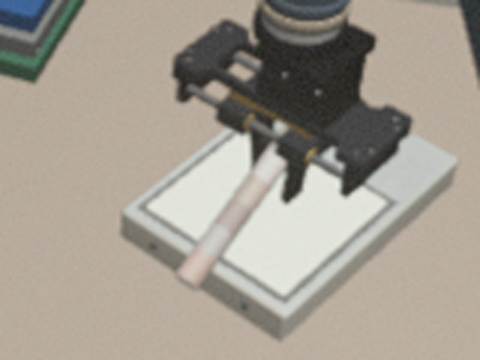

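```bash
python3 -m jog '[{"grip":255,"travel":[0,0,-0.7],"twist":0},{"grip":255,"travel":[0,0,-0.7],"twist":0},{"grip":255,"travel":[0,0,0],"twist":0}]' 12
python3 -m jog '[{"grip":255,"travel":[0,0,0],"twist":0},{"grip":255,"travel":[0,0,0],"twist":0},{"grip":255,"travel":[0,0,0],"twist":0},{"grip":255,"travel":[0,0,1],"twist":0},{"grip":255,"travel":[0,0,1],"twist":0},{"grip":255,"travel":[0,0,1],"twist":0},{"grip":255,"travel":[0,0,1],"twist":0},{"grip":255,"travel":[0,0,0],"twist":0}]' 60
python3 - <<'E'
from h import *
s=camera("side")
f=lambda im,x,y,w,h,k:cv2.resize(im[y:y+h,x:x+w,::-1],None,fx=k,fy=k,interpolation=cv2.INTER_CUBIC)
cv2.imwrite("pics/c5.png",f(s,260,130,160,120,3));print(get_obs()["moment"])
for c in("side","top"):
    if c=="top":camera(c)
    print(c,search_frame("long_tube_mid",c))
E
```

```text
time: 15.5
position: [0.5377, -0.1938, 0.0648]
tool_rot: [0.776, 0.631, 0.0, -0.0]
ft_force: [0.2, 1.2, 0.3]
grip_width: 0.0239
time: 16.3
position: [0.5389, -0.1952, 0.1077]
tool_rot: [0.776, 0.631, 0.001, 0.002]
ft_force: [-0.2, -0.3, -1.1]
grip_width: 0.0231
[-0.1772437   0.07992646 -0.02722603]
side [{'at': [0.5542, -0.1252, 0.1077], 'p': 0.85}]
top [{'at': [0.5662, -0.1559, 0.035], 'p': 0.65}, {'at': [0.5536, -0.1191, 0.1017], 'p': 0.63}]
```

View pics/c5.png

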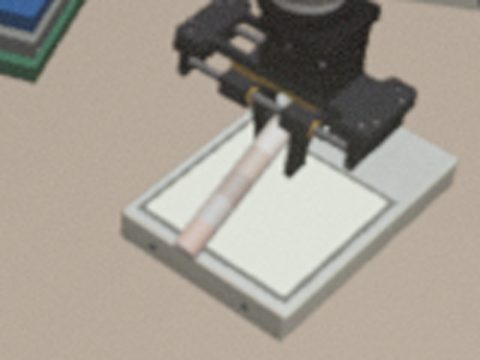

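```bash
python3 -m jog '[{"grip":255,"travel":[0,0,1],"twist":0},{"grip":255,"travel":[-0.1,-0.5,2],"twist":0},{"grip":255,"travel":[-0.2,-1,2],"twist":0},{"grip":255,"travel":[-0.2,-1,2],"twist":0},{"grip":255,"travel":[-0.2,-0.5,1.2],"twist":0},{"grip":255,"travel":[0,0,0],"twist":0},{"grip":255,"travel":[0,0,0],"twist":0},{"grip":255,"travel":[0,0,0],"twist":0}]' 60
python3 -m jog '[{"grip":255,"travel":[0,0,0],"twist":0},{"grip":255,"travel":[0,0,0],"twist":0},{"grip":255,"travel":[0,0,0],"twist":0},{"grip":255,"travel":[0,0,0],"twist":0},{"grip":255,"travel":[0,0,0],"twist":0},{"grip":255,"travel":[0,0,0],"twist":0},{"grip":255,"travel":[0,0,0],"twist":0},{"grip":255,"travel":[0,0,0],"twist":0}]'
python3 - <<'E'
from h import *
s=camera("side");t=camera("top")
f=lambda im,x,y,w,h,k:cv2.resize(im[y:y+h,x:x+w,::-1],None,fx=k,fy=k,interpolation=cv2.INTER_CUBIC)
cv2.imwrite("pics/c6.png",np.hstack([f(s,260,100,160,120,2.5),f(t,290,170,160,120,2.5)]));print(get_obs()["moment"])
for c in("side","top"):
    for n in ("long_tube_mid","paperweight_mid","short_tube_a_mid"):print(c,n,[np.round(d["at"],3).tolist() for d in search_frame(n,c)])
E
```

```text
time: 17.3
position: [0.53, -0.2235, 0.1864]
tool_rot: [0.776, 0.631, -0.0, -0.001]
ft_force: [-1.0, -0.3, -0.9]
grip_width: 0.0227
time: 18.1
position: [0.5307, -0.2245, 0.1876]
tool_rot: [0.776, 0.631, 0.0, 0.0]
ft_force: [0.4, 0.8, -1.2]
grip_width: 0.0226
[-0.12926823  0.06758957  0.01517101]
side long_tube_mid [[0.546, -0.154, 0.186]]
side paperweight_mid [[0.775, 0.038, 0.035]]
side short_tube_a_mid [[0.536, 0.191, 0.09]]
top long_tube_mid [[0.548, -0.149, 0.189]]
top paperweight_mid [[0.779, 0.029, 0.034]]
top short_tube_a_mid [[0.542, 0.182, 0.105]]
```

View pics/c6.png

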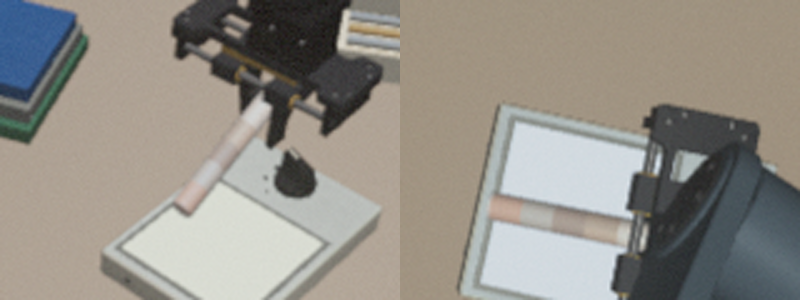

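Run:
```python
from h import *
A=(326.8,252.8);B=(334,183.2);F=tri(A,B);g=np.array([.5307,-.2245,.1846])
d=g-F;L=np.linalg.norm(d);print(F,L,"tilt",np.degrees(np.arccos(d[2]/L)));C=F+d/L*.08;print("centre",C,"off panel",np.linalg.norm(C[:2]-[.539,-.191]))
```

```text
[ 0.5536 -0.1013  0.1562] 0.12848817066173834 tilt 77.23034424173024
centre [ 0.53934188 -0.17800745  0.17388256] off panel 0.012997046637562343
```

```bash
python3 -c "
from h import *
np.save('a.npy',camera('side'))"
python3 -m jog '[{"grip":255,"travel":[0,0,0],"twist":0},{"grip":255,"travel":[0,0,0],"twist":0},{"grip":255,"travel":[0,0,0],"twist":0},{"grip":255,"travel":[0,0,0],"twist":0},{"grip":255,"travel":[0,0,0],"twist":0},{"grip":255,"travel":[0,0,0],"twist":0},{"grip":255,"travel":[0,0,0],"twist":0},{"grip":255,"travel":[0,0,0],"twist":0}]'
python3 - <<'E'
from h import *
a=np.load('a.npy').astype(float);b=camera('side').astype(float)
d=cv2.GaussianBlur(abs(a-b).mean(2),(5,5),0)
print(d[100:220,260:420].max(),d.max(),d.mean(), cv2.phaseCorrelate(a[140:190,325:375].mean(2),b[140:190,325:375].mean(2)))
E
```

```text
time: 19.35
position: [0.5307, -0.2245, 0.1875]
tool_rot: [0.776, 0.631, -0.0, -0.0]
ft_force: [0.2, 0.3, -1.3]
grip_width: 0.0225
7.61328125 8.591145833333334 2.513926351465065 ((0.06376180969850509, 0.003355744185210341), 1.0021798922201108)
```

Still and stable; handing in.

```bash
python3 -c "
from rig import *
print(hand_in())"
```

```text
the job is handed in; nothing more can be done
None
```

I turned the knob to its third mark, and the long tube is now held about level above the lit panel. I handed the job in at about 19 s of the 64 s allowed; the rig gives no verdict.

**Knob:** I gripped the bar and turned it about 41° clockwise, from the second mark to the third. A picture afterwards put the pointer at −31° against −33° for the third mark.

**Tube:** I drew it out of the rack and tipped it by dragging it over the edge of the light box with a light 12 N grip. Then I clamped it at 60 N and lifted it.

**Last checks:**

| Check | Result | Allowed |
|---|---|---|
| Tilt from upright | about 77° | 60–120° |
| Centre, sideways from panel centre | about 13 mm | 60 mm |
| Centre height above the bench | about 174 mm | 110–310 mm |
| Movement of the tube in the picture over 0.8 s of holding | about 0.06 pixel | speed below 0.05 m/s |

- **Slip:** The grasp point measured about 128 mm from the tube's foot instead of the planned 115 mm. Either the tube slid roughly 1 cm in the grip or the measurement is off; both stay within limits.
- **Things to leave alone:** The paperweight and one short tube were found within about 5 mm of their starting positions, which is within the detector's own error. The other short tube was not measured again.

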